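# Hook the treadle of an offcut bin open, scrap a spoiled tee, ease the lid shut

## Robot

A 7-joint arm with a two-finger parallel gripper is mounted at the origin on the work surface. World frame = base frame: x ahead of the robot, y to its left, z up, the work surface at z = 0. Lengths are in m, angles in rad, forces in N, time in s.
With the tool pointing down it reaches from about 0.35 to 0.9 m from the base axis. Payload 8.1 kg.
Tool frame: the origin (TCP) lies at the centre of the arm's flange, where the gripper is bolted on; the fingertips stand robot.nose_length ahead of it and the grasp point (between the pads) lies 159 mm ahead of it (robot.nose_length is the distance from the TCP to the fingertips, in m); z points along the fingers, y is the line along which they close (so a half turn about z gives the same grasp; the last joint's range is limited). The gripper opens to 92 mm and grips with 3 to 60 N. Pads are 19 mm wide; open, the fingers measure 130 mm over their backs; the gripper's body (75 mm by 190 mm) begins 47 mm behind the grasp point.
Start: joints at [-1.268, 0.434, 0.025, 1.573, -0.012, 1.134, -0.075], TCP at [0.247, 0.574, 0.405] pointing down, gripper open.
Joint ranges: [-2.62, 2.62], [-0.44, 2.09], [-1.27, 1.32], [0.08, 2.57], [-1.32, 4.46], [0.12, 2], [-2.74, 2.74]. Speed limits (rad/s): [2.22, 2.22, 3.01, 3.01, 3.14, 3.14, 3.14].

## Interface

Orientations are given as a rotation vector (axis times angle).
In Python, from rig import robot, optics, ticket gives the robot as it stands.
- The arm moves only by the tool apply_moves, never from a script. Its argument "moves" is a list of rows, each an object of numbers: "ax", "ay", "az": the turn, a rotation vector about the world's x, y, z in units of 6 degrees (1.0 is 6 degrees); "tx", "ty", "tz": the shift along the world's x, y, z in mm; "hand": the gripper command: -1 is fully open, 1 is shut, values between are in proportion. A call has 1 to 12 rows; each row shifts and turns the commanded pose from where the row before left it; what a row does not reach is not made up. A row lasts 1/12 s, in which the tool goes at most 41.7 mm and 7.16 degrees, less where a joint would pass 70% of its speed; a pose out of reach is approached as far as the arm can. A call is refused whole if a number of a shift passes 41.7 or a number of a turn 1, either way. A call with a gripper value outside its range is refused whole. The fingers move at their own pace and stop on an object; the grip force is fixed at half the most. Time passes only in rows, so rows that do not move let the fingers close. It gives the time, the measured TCP pose, the force, the opening and the grip force at its end, in the units of the state.
- robot.state(): the state, without advancing time (a new reading comes with each control period).
- optics.capture(name): name is "side" or "top" or "wrist"; returns the picture (400x640x3 uint8, blue, green, red); there is no depth.
- optics.camera_model(name): a dict with "intrinsics" (3x3 intrinsics, pixels), "cam_to_world" (4x4, takes a point from camera to world coordinates); the wrist camera has in their place "tool_from_camera" (4x4, takes a point from camera to tool coordinates, whose origin is the TCP and whose axes are the flange's). Camera axes: x right, y down, z forward; pixel columns grow to the right and rows downward; lengths in m; the calibration is good to about 2 mm. A picture is of the moment at which its call begins: read the wrist's pose just before it. camera_model takes no time and is no camera call.
- ticket.close_job(): hands the job in; it is judged then, once.
Trained networks look in the newest picture that a camera, given by its name, has taken for a name from the list of things; names that differ only in an ending like _2 or _b are one class to them, and where a whole thing is asked for, a point or a joint stands for the part that bears it (a point fixed in the world has none). Each returns a list of dicts, best first, with "confidence" (0 to 1); they miss things now and then, are a little off and sometimes report something else, mostly with a low value. They report only what shows in the picture. A call takes as long as a camera call. They do not tell look-alikes from the thing itself.
- optics.trace(target, camera): "region" (400x640 bool, what is visible of it) and "pixel" ([column, row] in pixels, amid what is visible of it).
The state is a dict: "time_s": time; "joint_pos": joint angles; "joint_vel": joint speeds; "joint_efforts": joint torques, N m; "tcp_pos": TCP position; "orientation": TCP orientation; "contact_force": force on the tool from outside, world axes, zero at the start; "moment": the same for the moment, N m; "opening": finger opening in m; "finger_force": force on a finger pad.
Only numpy, scipy, OpenCV 4.12 (cv2) and the standard library are available. Lean on these libraries where they do the work, as an engineer would, in place of code of your own. Each camera call takes 0.05 s, during which the arm holds its last target. There are 200 camera calls.

## Task

Throw the spoiled copper tee joint into the bench offcut bin. Work the lid only by its pedal lever: press it gently down to its stop and across into the catch so that the lid stays up by itself, put the tee in, then free the lever from the catch and ease it all the way up so that the lid closes without slamming. Never force the lever, keep off the lid, and leave the valve, the elbow and the coupling alone.

Things in the scene. Friction and masses are not known exactly. Their poses are not given: they have to be found in the camera images.
- bin: Grey steel offcut bin fixed to the bench, 220 mm deep (its x), 240 wide (its y), rim 200 mm up, 4 mm walls, bucket floor 87 mm up. Origin: centre of its underside, on the bench. Its -x points out of the front, where the pedal sticks out; the lid is hinged along the back (+x) rim.
- bin_gate (a point): Where the lever comes out through the catch plate on the bin's front (115 mm ahead of the bin's origin, 63 mm up). The L-shaped gate in the plate: a leg down, a short leg along the bottom to the bin's +y, then a pocket going up about 7 mm behind a tooth. The plate is screwed on in slotted holes: stop and pocket height differ from bin to bin by up to 6 mm either way.
- lid: Aluminium lid, 228 by 250 mm, about 0.2 kg (30 % either way). Origin on its hinge at the back rim. Moved by a push rod from the lever. Hooked open it stands upright or leans up to 30 degrees forward, over the back half of the mouth only: lower things into the front half (bin's x from -90 to 0 mm), with the wide side of the gripper along the bin's y.
- pedal: Pedal lever: 10 mm round steel bar, origin on its pivot pin under the bucket (50 mm behind the bin's origin, 32 mm up). To hook it: press the pad to the stop, slide it to the bin's +y to the end of the gate, let it up. To free it: press to the stop, slide back to the bin's -y, ease up. Let go unhooked it snaps up and the lid slams. More than 30 N on it is forcing it.
- pedal_pad (a point): Middle of the top of the ribbed pad on the lever's end, 195 mm ahead of the bin's origin, 88 mm up at rest. 56 mm long (bin's x), 66 mm wide between turned-up sides 7 mm high; slopes up 0.19 rad away from the bin at rest, level when down. Takes 8 to 15 N to press at first, 3 to 8 N near the bottom. The rubber-faced stop comes after 44 to 66 mm; from there it rises 10 to 17 mm into the pocket.
- lid_hinge (a joint): Lid angle, rad: 0 shut, growing as it opens; 1.0 to 1.67 when hooked in the catch, 1.45 to 2.2 with the lever at the stop. It is 8 times the lever angle. Still closing faster than 2.5 rad/s when nearly shut is slamming.
- pedal_press (a joint): Lever angle downward, rad: 0 up (lid shut), 0.125 to 0.21 hooked, 0.18 to 0.27 at the stop. The pad is 245 mm from the pivot. To push the hooked lever down out of the pocket takes 6 to 10 N.
- pedal_sway (a joint): Lever angle sideways to the bin's +y, rad: 0 in the middle, 0.11 to 0.16 hooked in the pocket, about 0.155 at the end of the gate (the pad then stands 38 mm to the side). A light spring (1 to 2 N at the pad) pulls it back to the middle. A pressing finger drags the pad along by friction, or by the pad's turned-up side if it slips.
- tee_mid (a point): The spoiled copper tee joint, 0.16 kg, lying flat: a straight run 100 mm long along its x (22 mm pipe, 27 mm over the socket within 25 mm of the middle) with a branch along its +y. This point is where the axes cross, 13.5 mm above the bench; z up.
- tee_branch (a point): Middle of the bare 22 mm pipe of the tee's branch, 44 mm from tee_mid along the tee's y, 13.5 mm above the bench: the place to grip it, across the branch (along the tee's x). The bare pipe runs from 26 to 68 mm from tee_mid.
- valve: Bystander: brass angle valve with a red handwheel, 98 mm high, standing. Origin at the centre of its underside.
- elbow: Bystander: small copper elbow, two 45 mm legs at right angles, 27 mm thick, lying. Origin under its corner.
- coupling: Bystander: short brass sleeve, 38 mm across and 50 mm high, standing on end. Origin at the centre of its underside.
There are look-alikes about, which are no part of the job. Leave any blue or red look-alike of the part that bears tee_mid alone.

How it is judged:
On the way, in this order (a step that is already met when the one before it is completed fails the run):
1. the lever is hooked in the catch and left, the lid standing open by itself (value of joint pedal_sway above 0.09 rad and value of joint lid_hinge above 0.9 rad and contact force between each of the fingers, the arm and pedal below 0.3 N), for 0.3 s.
2. the tee lies in the bin while the lid is hooked open (x of tee_mid in the frame of bin between -0.106 and 0.106 m and y of tee_mid in the frame of bin between -0.116 and 0.116 m and z of tee_mid in the frame of bin between 0.08 and 0.16 m and value of joint lid_hinge above 0.9 rad and contact force between the fingers and anything else below 0.3 N), for 0.2 s.
At the end, for the whole second after the job is handed in: the tee lies inside the bin, the lever is unhooked and fully up (within 0.01 rad down, 0.02 rad sideways) and the lid is shut (within 0.05 rad) (x of tee_mid in the frame of bin between -0.106 and 0.106 m and y of tee_mid in the frame of bin between -0.116 and 0.116 m and z of tee_mid in the frame of bin between 0.08 and 0.16 m and value of joint lid_hinge below 0.05 rad and value of joint pedal_press below 0.01 rad and value of joint pedal_sway below 0.02 rad); the robot touches nothing.
It fails at once if the lid slams (still closing faster than 2.5 rad/s when less than 0.5 rad open) (velocity of joint lid_hinge below -2.5 rad/s and value of joint lid_hinge below 0.5 rad).
It fails at once if the lever is forced (more than 30 N on it) (contact force between any of the fingers, the arm and pedal above 30 N).
It fails at once if the robot pushes the lid itself (contact force between any of the fingers, the arm and lid above 2 N).
It fails at once if the valve, the elbow or the coupling is moved more than 15 mm (distance of any of valve, elbow, coupling from where it was at the start of the episode above 0.015 m).
It also fails if it takes over 72 s, if anything falls off the work surface, if the arm or the gripper's body presses on something with over 40 N, if the wrist force passes 120 N, or if a joint passes its speed limit or range.

## Working session

There is one attempt and no reset: what is moved stays moved. The work goes in short steps, Python scripts to look and compute and a tool call to move; the robot and the scene stay as the last step left them, time stands still between calls to the robot, and variables do not carry over. Pictures are saved under pics/ and viewed, at most 10 in all, crops included, and the job is handed in when it is done.

Besides the shell and the picture viewer there is one more tool, called after "Call:" in YAML: its name, and indented under it one key for each argument. apply_moves: Moves the arm, as the interface text tells. Its arguments: {"type":"object","properties":{"moves":{"type":"array"}},"required":["moves"]}

```bash
ls; mkdir -p pics
python3 - <<'E'
from rig import robot, optics, ticket
import cv2, numpy as np
s=robot.state(); print(s['time_s'],s['tcp_pos'],s['orientation'],s['contact_force'],s['opening'],robot.nose_length)
ims=[]
for n in ('top','side'):
    im=optics.capture(n); ims.append(im)
    m=optics.camera_model(n); print(n,np.round(m['intrinsics'],1).tolist(),np.round(m['cam_to_world'],3).tolist())
    for t in ('bin','pedal','pedal_pad','bin_gate','tee_mid','tee_branch','valve','elbow','coupling'):
        for r in optics.trace(t,n): print(t,round(r['confidence'],2),np.round(r['pixel']),r['region'].sum())
    cv2.imwrite(f'pics/{n}0.png',im)
print(np.round(optics.camera_model('wrist')['tool_from_camera'],3).tolist(),np.round(optics.camera_model('wrist')['intrinsics'],1).tolist())
E
```

```text
pics
0.0 [0.24665686 0.57402708 0.40395707] [-6.33107173e-01 -3.07697756e+00  2.40682693e-03] [0.34186697 0.49385557 0.40481478] 0.09176941518811069 0.178
top [[401.6, 0.0, 321.1], [0.0, 401.6, 199.9], [0.0, 0.0, 1.0]] [[-0.025, -0.99, 0.136, 0.433], [-1.0, 0.027, 0.015, -0.009], [-0.019, -0.136, -0.991, 1.077], [0.0, 0.0, 0.0, 1.0]]
bin 0.68 [254. 191.] 12938
pedal 0.87 [329. 216.] 715
pedal_pad 0.94 [331. 214.] 788
pedal_pad 0.55 [334. 218.] 781
bin_gate 0.79 [253. 194.] 12971
tee_mid 0.78 [421. 212.] 507
tee_mid 0.69 [330. 216.] 758
tee_branch 0.92 [469. 208.] 520
tee_branch 0.84 [421. 216.] 570
tee_branch 0.81 [466. 263.] 630
valve 0.56 [448. 140.] 731
valve 0.24 [330. 214.] 712
elbow 0.64 [418. 217.] 564
elbow 0.62 [366. 273.] 388
coupling 0.72 [380. 142.] 210
side [[423.0, 0.0, 319.8], [0.0, 423.0, 199.7], [0.0, 0.0, 1.0]] [[-1.0, -0.013, -0.002, 0.566], [-0.008, 0.726, -0.687, 0.705], [0.01, -0.687, -0.726, 0.901], [0.0, 0.0, 0.0, 1.0]]
bin 0.6 [264. 195.] 189
bin 0.59 [304. 264.] 16506
pedal 0.42 [345. 207.] 23
bin_gate 0.75 [304. 268.] 16576
tee_mid 0.76 [324. 145.] 287
tee_mid 0.72 [371. 152.] 341
tee_mid 0.65 [331. 171.] 320
tee_branch 0.78 [332. 169.] 338
tee_branch 0.58 [330. 146.] 237
tee_branch 0.55 [372. 149.] 345
valve 0.64 [276. 147.] 609
elbow 0.84 [386. 210.] 270
coupling 0.72 [263. 193.] 230
[[-0.001, -0.96, -0.281, 0.075], [1.0, -0.001, -0.0, -0.0], [-0.0, -0.281, 0.96, 0.019], [0.0, 0.0, 0.0, 1.0]] [[297.7, 0.0, 320.0], [0.0, 297.7, 198.8], [0.0, 0.0, 1.0]]
```

View pics/top0.png

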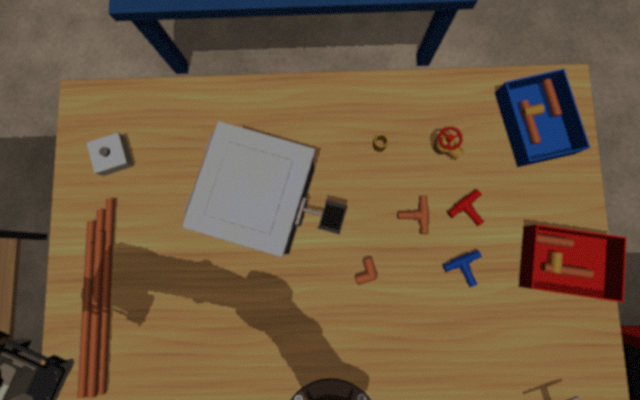

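View pics/side0.png

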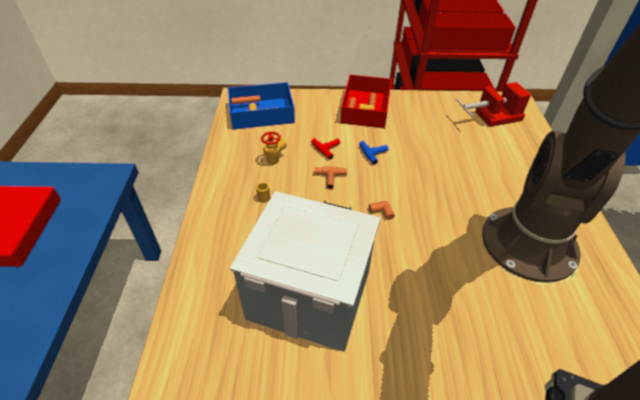

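Top picture: the bin lid has its corners near (219,122), (317,150), (282,256) and (184,227), and the pedal pad is at (332,215), so the bin's front faces right. There are three bench tees: copper (424,214) with its branch pointing left, red (466,206) and blue (463,267). The tees in the trays are at (532,118) and (565,265). The plain copper one lying on the bench fits the description. Next I'll confirm it in a crop and measure.

```bash
cat > h.py <<'E'
from rig import robot, optics, ticket
import cv2, numpy as np
from scipy.spatial.transform import Rotation as R
def cam(n):
    m=optics.camera_model(n); K=np.array(m['intrinsics'])
    if n=='wrist':
        s=robot.state(); T=np.eye(4); T[:3,:3]=R.from_rotvec(s['orientation']).as_matrix(); T[:3,3]=s['tcp_pos']
        return K,T@np.array(m['tool_from_camera'])
    return K,np.array(m['cam_to_world'])
def ray(KT,px,z):
    K,T=KT; d=T[:3,:3]@np.linalg.solve(K,[px[0],px[1],1]); o=T[:3,3]
    return o+d*(z-o[2])/d[2]
def proj(KT,P):
    K,T=KT; c=(np.atleast_2d(P)-T[:3,3])@T[:3,:3]; u=c@K.T; return u[:,:2]/u[:,2:]
E
python3 - <<'E'
from h import *
im=cv2.imread('pics/top0.png'); KT=cam('top')
# lid quad
g=im.copy(); hsv=cv2.cvtColor(im,cv2.COLOR_BGR2HSV)
m=((hsv[...,1]<50)&(hsv[...,2]>120)).astype(np.uint8); m[:, :150]=0; m[:,340:]=0; m[:100]=0;m[280:]=0
m=cv2.morphologyEx(m,cv2.MORPH_OPEN,np.ones((9,9)))
c=max(cv2.findContours(m,0,2)[0],key=cv2.contourArea)
q=cv2.approxPolyDP(c,12,True)[:,0]; print(q.tolist())
W=np.array([ray(KT,p,.205) for p in q]); print(W.round(3).tolist(),W.mean(0))
for i in range(len(q)): d=W[(i+1)%len(q)]-W[i]; print(np.linalg.norm(d),np.degrees(np.arctan2(d[1],d[0])))
print('pad px->',ray(KT,(332,215),.088))
# copper tee
m=((hsv[...,0]<14)&(hsv[...,1]>90)&(hsv[...,2]>100)).astype(np.uint8); r=m[190:240,390:438]
ys,xs=np.nonzero(r); print(len(xs),xs.min()+390,xs.max()+390,ys.min()+190,ys.max()+190)
np.set_printoptions(linewidth=200)
for y in range(190,240): print(y,''.join('#' if v else '.' for v in r[y-190]))
for px in [(400,215),(424,197),(424,233),(424,214)]: print(px,ray(KT,px,.0135).round(3))
for n,p in dict(valve=(448,143),elbow=(368,270),coupling=(380,143)).items(): print(n,ray(KT,p,.02).round(3))
cv2.imwrite('pics/tee_crop.png',cv2.resize(im[170:300,300:500],None,fx=4,fy=4,interpolation=cv2.INTER_CUBIC))
E
```

```text
[[217, 124], [185, 227], [282, 254], [312, 148]]
[[0.733, 0.236, 0.205], [0.502, 0.303, 0.205], [0.438, 0.092, 0.205], [0.671, 0.022, 0.205]] [0.58564338 0.16324853 0.205     ]
0.24097248240426533 163.6422688517877
0.22105216559590785 -106.78296848293449
0.2430350996420732 -16.704062707970312
0.22251551669812533 73.7497944598983
pad px-> [ 0.53076896 -0.01952236  0.088     ]
432 398 428 196 233
190 ................................................
191 ................................................
192 ................................................
193 ................................................
194 ................................................
195 ................................................
196 ..............................#######...........
197 ...............................######...........
198 ...............................######...........
199 ...............................######...........
200 ...............................######...........
201 ...............................######...........
202 ...............................######...........
203 .........
[... 1473 characters left out ...]
1 ................................######..........
232 ................................######..........
233 ................................######..........
234 ................................................
235 ................................................
236 ................................................
237 ................................................
238 ................................................
239 ................................................
(400, 215) [ 0.533 -0.2    0.014]
(424, 197) [ 0.58  -0.266  0.014]
(424, 233) [ 0.484 -0.261  0.014]
(424, 214) [ 0.534 -0.264  0.014]
valve [ 0.724 -0.338  0.02 ]
elbow [ 0.392 -0.109  0.02 ]
coupling [ 0.729 -0.155  0.02 ]
```

View pics/tee_crop.png

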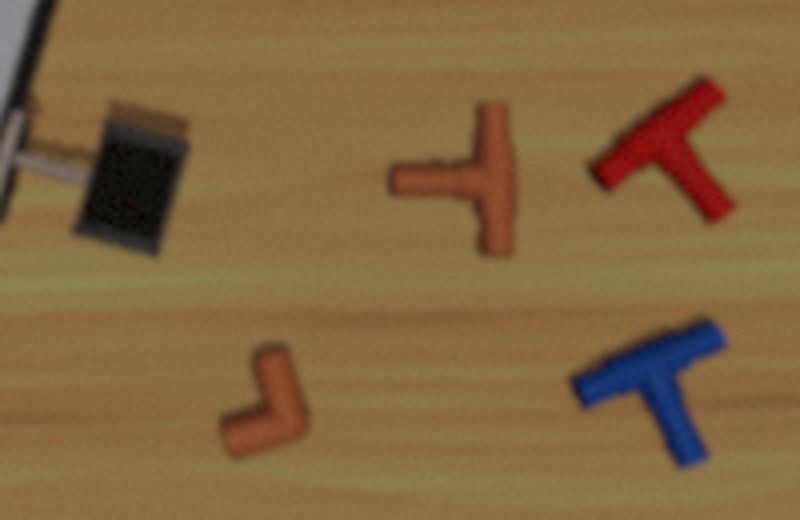

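The crop confirms the copper tee at (490,180), with the red and blue look-alikes clearly apart from it. The pad centre is at crop (131,188), which is top px (333,217). Bin +x points along yaw 73.4°, with its origin near (0.583, 0.164). I'll approach above the pad with the gripper shut and the flange leaning away from the bin.

Call:
apply_moves:
  moves:
    - {"tx": 13, "ty": -33, "tz": 8, "az": -0.7, "hand": 1}
    - {"tx": 13, "ty": -33, "tz": 8, "az": -0.7, "hand": 1}
    - {"tx": 13, "ty": -33, "tz": 8, "az": -0.7, "hand": 1}
    - {"tx": 13, "ty": -33, "tz": 8, "az": -0.7, "hand": 1}
    - {"tx": 13, "ty": -33, "tz": 8, "az": -0.7, "hand": 1}
    - {"tx": 13, "ty": -33, "tz": 8, "az": -0.7, "hand": 1}
    - {"tx": 13, "ty": -33, "tz": 8, "az": -0.7, "hand": 1}
    - {"tx": 13, "ty": -33, "tz": 8, "az": -0.7, "hand": 1}
    - {"tx": 13, "ty": -33, "tz": 8, "az": -0.7, "hand": 1}
    - {"tx": 13, "ty": -33, "tz": 8, "az": -0.7, "hand": 1}

```text
$.moves[0]: bad value
```

Call:
apply_moves:
  moves:
    - {"ax": 0, "ay": 0, "az": -0.7, "tx": 13, "ty": -33, "tz": 8, "hand": 1}
    - {"ax": 0, "ay": 0, "az": -0.7, "tx": 13, "ty": -33, "tz": 8, "hand": 1}
    - {"ax": 0, "ay": 0, "az": -0.7, "tx": 13, "ty": -33, "tz": 8, "hand": 1}
    - {"ax": 0, "ay": 0, "az": -0.7, "tx": 13, "ty": -33, "tz": 8, "hand": 1}
    - {"ax": 0, "ay": 0, "az": -0.7, "tx": 13, "ty": -33, "tz": 8, "hand": 1}
    - {"ax": 0, "ay": 0, "az": -0.7, "tx": 13, "ty": -33, "tz": 8, "hand": 1}
    - {"ax": 0, "ay": 0, "az": -0.7, "tx": 13, "ty": -33, "tz": 8, "hand": 1}
    - {"ax": 0, "ay": 0, "az": -0.7, "tx": 13, "ty": -33, "tz": 8, "hand": 1}
    - {"ax": 0, "ay": 0, "az": -0.7, "tx": 13, "ty": -33, "tz": 8, "hand": 1}
    - {"ax": 0, "ay": 0, "az": -0.7, "tx": 13, "ty": -33, "tz": 8, "hand": 1}

```text
time_s: 1.83
tcp_pos: [0.377, 0.2424, 0.4854]
orientation: [-1.699, -2.643, -0.001]
contact_force: [0.2, 0.8, -0.2]
opening: 0.0296
finger_force: 0.0
```

Call:
apply_moves:
  moves:
    - {"ax": 0, "ay": 0, "az": -0.86, "tx": 13, "ty": -33, "tz": 0, "hand": 1}
    - {"ax": 0, "ay": 0, "az": -0.86, "tx": 13, "ty": -33, "tz": 0, "hand": 1}
    - {"ax": 0, "ay": 0, "az": -0.86, "tx": 13, "ty": -33, "tz": 0, "hand": 1}
    - {"ax": 0, "ay": 0, "az": -0.86, "tx": 13, "ty": -33, "tz": 0, "hand": 1}
    - {"ax": 0, "ay": 0, "az": -0.86, "tx": 13, "ty": -33, "tz": 0, "hand": 1}
    - {"ax": 0, "ay": 0, "az": -0.86, "tx": 13, "ty": -33, "tz": 0, "hand": 1}
    - {"ax": 0, "ay": 0, "az": -0.86, "tx": 13, "ty": -33, "tz": 0, "hand": 1}
    - {"ax": 0, "ay": 0, "az": -0.86, "tx": 13, "ty": -33, "tz": 0, "hand": 1}
    - {"ax": 0.8, "ay": -0.24, "az": 0, "tx": 13, "ty": -33, "tz": -20, "hand": 1}
    - {"ax": 0.8, "ay": -0.24, "az": 0, "tx": 13, "ty": -33, "tz": -20, "hand": 1}
    - {"ax": 0.8, "ay": -0.24, "az": 0, "tx": 0, "ty": 0, "tz": -30, "hand": 1}
    - {"ax": 0.8, "ay": -0.24, "az": 0, "tx": 0, "ty": 0, "tz": -30, "hand": 1}

```text
time_s: 2.83
tcp_pos: [0.5074, -0.0884, 0.3844]
orientation: [-2.333, -1.733, -0.42]
contact_force: [0.5, 1.4, -1.5]
opening: 0.0002
finger_force: 0.0
```

Run:
```python
from h import *
s=robot.state(); T=R.from_rotvec(s['orientation']).as_matrix()
print(s['time_s'],s['tcp_pos'],T.round(3).tolist(),'tip',(s['tcp_pos']+T[:,2]*robot.nose_length).round(4),s['joint_pos'].round(2) if hasattr(s['joint_pos'],'round') else s['joint_pos'],s['contact_force'])
KT=cam('wrist'); im=optics.capture('wrist')
for t in ('pedal_pad','pedal'):
    for r in optics.trace(t,'wrist'): print(t,r['confidence'],r['pixel'],ray(KT,r['pixel'],.088),r['region'].sum())
cv2.imwrite('pics/w1.png',im)
```

```text
2.8333 [ 0.50742034 -0.08841898  0.38444066] [[0.27, 0.957, 0.105], [0.899, -0.29, 0.329], [0.345, 0.005, -0.938]] tip [ 0.526  -0.0298  0.2174] [-0.27  0.3   0.6   1.93 -0.61  1.05  0.35] [ 0.4723842   1.39410521 -1.47355748]
pedal_pad 0.87 [318.5, 214.2] [ 0.53233667 -0.00971098  0.088     ] 3044
pedal 0.87 [321.1, 216.0] [ 0.53434356 -0.01223945  0.088     ] 3147
pedal 0.58 [321.9, 53.5] [0.58526528 0.15221178 0.088     ] 43775
```

View pics/w1.png

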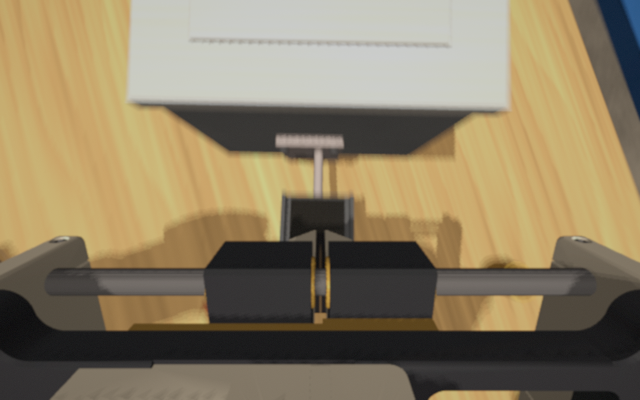

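Wrist view: the pad lies between columns 282 and 354 with its bin-side edge at row 197. The fingertips are at about (320,240), laterally centred on it. I'll compute the exact offset next.

Run:
```python
from h import *
KT=cam('wrist'); s=robot.state(); T=R.from_rotvec(s['orientation']).as_matrix(); tip=s['tcp_pos']+T[:,2]*.178
xb=np.array([.286,.958,0]); yb=np.array([-.958,.286,0])
e=ray(KT,(318,199),.083); c=e-.028*xb
print('edge',e,'centre',c,'tip-c in bin x,y',(tip-c)@xb,(tip-c)@yb)
l=[ray(KT,p,.203) for p in((130,104),(508,109))]; d=l[0]-l[1]; print(l,np.degrees(np.arctan2(d[1],d[0])))
print('plate',ray(KT,(310,150),.07),'topview pad',ray(cam('top'),(333,217),.086))
```

```text
edge [0.53152616 0.00660069 0.083     ] centre [ 0.52351816 -0.02022331  0.083     ] tip-c in bin x,y -0.008144779044609234 -0.001476174335253664
[array([0.43171385, 0.09315275, 0.203     ]), array([0.66433263, 0.0193241 , 0.203     ])] 162.39157997660934
plate [0.53873765 0.0612766  0.07      ] topview pad [ 0.5259319  -0.02187335  0.086     ]
```

Call:
apply_moves:
  moves:
    - {"ax": 0, "ay": 0, "az": 0, "tx": 0.3, "ty": 1.2, "tz": -22, "hand": 1}
    - {"ax": 0, "ay": 0, "az": 0, "tx": 0.3, "ty": 1.2, "tz": -22, "hand": 1}
    - {"ax": 0, "ay": 0, "az": 0, "tx": 0.3, "ty": 1.2, "tz": -22, "hand": 1}
    - {"ax": 0, "ay": 0, "az": 0, "tx": 0.3, "ty": 1.2, "tz": -20, "hand": 1}
    - {"ax": 0, "ay": 0, "az": 0, "tx": 0.3, "ty": 1.2, "tz": -15, "hand": 1}
    - {"ax": 0, "ay": 0, "az": 0, "tx": 0, "ty": 0, "tz": -7, "hand": 1}
    - {"ax": 0, "ay": 0, "az": 0, "tx": 0, "ty": 0, "tz": -3, "hand": 1}
    - {"ax": 0, "ay": 0, "az": 0, "tx": 0, "ty": 0, "tz": -3, "hand": 1}
    - {"ax": 0, "ay": 0, "az": 0, "tx": 0, "ty": 0, "tz": -3, "hand": 1}
    - {"ax": 0, "ay": 0, "az": 0, "tx": 0, "ty": 0, "tz": -3, "hand": 1}
    - {"ax": 0, "ay": 0, "az": 0, "tx": 0, "ty": 0, "tz": -3, "hand": 1}

```text
time_s: 3.9
tcp_pos: [0.5085, -0.0798, 0.2622]
orientation: [-2.328, -1.738, -0.414]
contact_force: [0.8, 0.4, 0.3]
opening: 0.0006
finger_force: 0.0
```

Call:
apply_moves:
  moves:
    - {"ax": 0, "ay": 0, "az": 0, "tx": 0, "ty": 0, "tz": -3, "hand": 1}
    - {"ax": 0, "ay": 0, "az": 0, "tx": 0, "ty": 0, "tz": -3, "hand": 1}
    - {"ax": 0, "ay": 0, "az": 0, "tx": 0, "ty": 0, "tz": -3, "hand": 1}
    - {"ax": 0, "ay": 0, "az": 0, "tx": 0, "ty": 0, "tz": -3, "hand": 1}

```text
time_s: 4.23
tcp_pos: [0.5088, -0.0814, 0.2508]
orientation: [-2.331, -1.737, -0.415]
contact_force: [-3.5, -6.8, 13.9]
opening: 0.0007
finger_force: 6.3
```

Call:
apply_moves:
  moves:
    - {"ax": 0, "ay": 0, "az": 0, "tx": -0.2, "ty": -0.6, "tz": -3, "hand": 1}
    - {"ax": 0, "ay": 0, "az": 0, "tx": -0.2, "ty": -0.6, "tz": -3, "hand": 1}
    - {"ax": 0, "ay": 0, "az": 0, "tx": -0.2, "ty": -0.6, "tz": -3, "hand": 1}
    - {"ax": 0, "ay": 0, "az": 0, "tx": -0.2, "ty": -0.6, "tz": -3, "hand": 1}

```text
time_s: 4.57
tcp_pos: [0.508, -0.0835, 0.2388]
orientation: [-2.331, -1.737, -0.415]
contact_force: [-2.4, -2.9, 12.6]
opening: 0.0012
finger_force: 5.8
```

Call:
apply_moves:
  moves:
    - {"ax": 0, "ay": 0, "az": 0, "tx": -0.1, "ty": -0.4, "tz": -3, "hand": 1}
    - {"ax": 0, "ay": 0, "az": 0, "tx": -0.1, "ty": -0.4, "tz": -3, "hand": 1}
    - {"ax": 0, "ay": 0, "az": 0, "tx": -0.1, "ty": -0.4, "tz": -3, "hand": 1}
    - {"ax": 0, "ay": 0, "az": 0, "tx": -0.1, "ty": -0.4, "tz": -3, "hand": 1}
    - {"ax": 0, "ay": 0, "az": 0, "tx": -0.1, "ty": -0.3, "tz": -3, "hand": 1}
    - {"ax": 0, "ay": 0, "az": 0, "tx": -0.1, "ty": -0.3, "tz": -3, "hand": 1}
    - {"ax": 0, "ay": 0, "az": 0, "tx": -0.1, "ty": -0.3, "tz": -3, "hand": 1}

```text
time_s: 5.15
tcp_pos: [0.5071, -0.0856, 0.2173]
orientation: [-2.33, -1.737, -0.414]
contact_force: [-0.2, -1.5, 8.3]
opening: 0.0005
finger_force: 3.9
```

Call:
apply_moves:
  moves:
    - {"ax": 0, "ay": 0, "az": 0, "tx": 0, "ty": -0.1, "tz": -2, "hand": 1}
    - {"ax": 0, "ay": 0, "az": 0, "tx": 0, "ty": -0.1, "tz": -2, "hand": 1}
    - {"ax": 0, "ay": 0, "az": 0, "tx": 0, "ty": 0, "tz": -1.5, "hand": 1}

```text
time_s: 5.4
tcp_pos: [0.507, -0.0858, 0.2116]
orientation: [-2.33, -1.737, -0.413]
contact_force: [-2.0, -2.4, 6.5]
opening: 0.0003
finger_force: 3.3
```

Call:
apply_moves:
  moves:
    - {"ax": 0, "ay": 0, "az": 0, "tx": 0, "ty": 0, "tz": -1.5, "hand": 1}
    - {"ax": 0, "ay": 0, "az": 0, "tx": 0, "ty": 0, "tz": -1.5, "hand": 1}

```text
time_s: 5.57
tcp_pos: [0.507, -0.0858, 0.2086]
orientation: [-2.33, -1.737, -0.413]
contact_force: [-1.6, -3.1, 6.1]
opening: 0.0005
finger_force: 2.9
```

Call:
apply_moves:
  moves:
    - {"ax": 0, "ay": 0, "az": 0, "tx": 0, "ty": 0, "tz": -1.5, "hand": 1}
    - {"ax": 0, "ay": 0, "az": 0, "tx": 0, "ty": 0, "tz": -1.5, "hand": 1}

```text
time_s: 5.73
tcp_pos: [0.507, -0.0858, 0.2056]
orientation: [-2.33, -1.737, -0.413]
contact_force: [-1.7, -3.4, 9.2]
opening: 0.0005
finger_force: 5.2
```

Call:
apply_moves:
  moves:
    - {"ax": 0, "ay": 0, "az": 0, "tx": 0, "ty": 0, "tz": -1.2, "hand": 1}
    - {"ax": 0, "ay": 0, "az": 0, "tx": 0, "ty": 0, "tz": -1.2, "hand": 1}

```text
time_s: 5.9
tcp_pos: [0.507, -0.0861, 0.2041]
orientation: [-2.33, -1.737, -0.415]
contact_force: [-8.2, -4.8, 28.7]
opening: 0.0006
finger_force: 14.8
```

Call:
apply_moves:
  moves:
    - {"ax": 0, "ay": 0, "az": 0, "tx": 0, "ty": 0, "tz": 1.1, "hand": 1}

```text
time_s: 5.98
tcp_pos: [0.507, -0.0861, 0.205]
orientation: [-2.33, -1.736, -0.415]
contact_force: [-2.6, -3.2, 11.1]
opening: 0.0008
finger_force: 5.7
```

Call:
apply_moves:
  moves:
    - {"ax": 0, "ay": 0, "az": 0, "tx": -3.8, "ty": 1.2, "tz": 0, "hand": 1}
    - {"ax": 0, "ay": 0, "az": 0, "tx": -3.8, "ty": 1.2, "tz": 0, "hand": 1}
    - {"ax": 0, "ay": 0, "az": 0, "tx": -3.8, "ty": 1.3, "tz": 0, "hand": 1}

```text
time_s: 6.23
tcp_pos: [0.4974, -0.0828, 0.2055]
orientation: [-2.333, -1.739, -0.418]
contact_force: [4.0, -4.1, 10.0]
opening: 0.0001
finger_force: 5.3
```

Call:
apply_moves:
  moves:
    - {"ax": 0, "ay": 0, "az": 0, "tx": -3.8, "ty": 1.4, "tz": 0, "hand": 1}
    - {"ax": 0, "ay": 0, "az": 0, "tx": -3.8, "ty": 1.4, "tz": 0, "hand": 1}
    - {"ax": 0, "ay": 0, "az": 0, "tx": -3.8, "ty": 1.5, "tz": 0, "hand": 1}
    - {"ax": 0, "ay": 0, "az": 0, "tx": -3.8, "ty": 1.5, "tz": 0, "hand": 1}

```text
time_s: 6.57
tcp_pos: [0.4823, -0.0769, 0.2055]
orientation: [-2.333, -1.739, -0.419]
contact_force: [4.9, -3.8, 9.2]
opening: 0.0005
finger_force: 5.3
```

Run:
```python
from h import *
a=optics.capture('wrist'); b=optics.capture('top')
for r in optics.trace('pedal_pad','wrist'): print(r['confidence'],r['pixel'])
cv2.imwrite('pics/w2.png',np.hstack([a[:,:,:],b[:,150:450]])[:, :] if 0 else np.hstack([a[40:340,120:520],b[50:350,150:550]]))
```

```text
0.87 [329.6, 210.0]
```

View pics/w2.png

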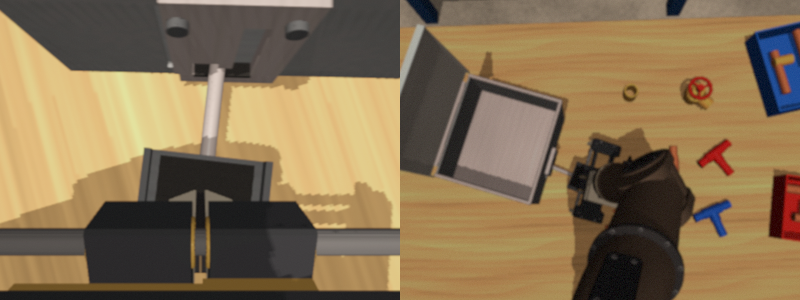

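Wrist crop: the pad is being dragged along, with its sides at columns 150–268 and the fingers at 200. The bar leans to +y (left), and the lid stands open. I'll keep sliding.

Call:
apply_moves:
  moves:
    - {"ax": 0, "ay": 0, "az": 0, "tx": -3.7, "ty": 1.6, "tz": 0, "hand": 1}
    - {"ax": 0, "ay": 0, "az": 0, "tx": -3.7, "ty": 1.6, "tz": 0, "hand": 1}
    - {"ax": 0, "ay": 0, "az": 0, "tx": -3.7, "ty": 1.6, "tz": 0, "hand": 1}

```text
time_s: 6.97
tcp_pos: [0.4714, -0.0719, 0.2055]
orientation: [-2.333, -1.739, -0.419]
contact_force: [5.4, -2.4, 11.1]
opening: 0.0004
finger_force: 5.3
```

Call:
apply_moves:
  moves:
    - {"ax": 0, "ay": 0, "az": 0, "tx": -2.5, "ty": 1.1, "tz": 0, "hand": 1}

```text
time_s: 7.05
tcp_pos: [0.4688, -0.0707, 0.2055]
orientation: [-2.333, -1.739, -0.419]
contact_force: [5.8, -2.4, 10.2]
opening: 0.0004
finger_force: 5.3
```

Run:
```python
from h import *
a=optics.capture('wrist')
cv2.imwrite('pics/w3.png',cv2.resize(a[80:260,220:460],None,fx=2.5,fy=2.5,interpolation=cv2.INTER_CUBIC))
s=robot.state(); print(s['time_s'],s['contact_force'])
```

```text
7.1 [ 3.49668088 -2.03423784 11.21358668]
```

View pics/w3.png

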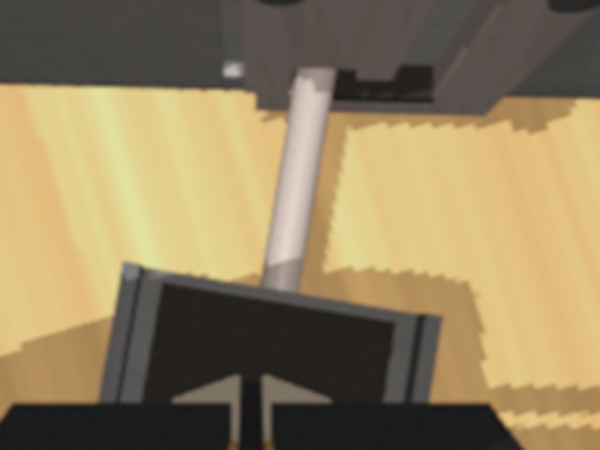

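The bar sits at the left (+y) end of the gate and the pad is turned about 9.5°, so it's at the end of the gate. Now I'll ease it up into the pocket.

Call:
apply_moves:
  moves:
    - {"ax": 0, "ay": 0, "az": 0, "tx": -0.8, "ty": 0.3, "tz": 0.5, "hand": 1}
    - {"ax": 0, "ay": 0, "az": 0, "tx": 0, "ty": 0, "tz": 1.5, "hand": 1}
    - {"ax": 0, "ay": 0, "az": 0, "tx": 0, "ty": 0, "tz": 1.5, "hand": 1}
    - {"ax": 0, "ay": 0, "az": 0, "tx": 0, "ty": 0, "tz": 1.5, "hand": 1}
    - {"ax": 0, "ay": 0, "az": 0, "tx": 0, "ty": 0, "tz": 1.5, "hand": 1}
    - {"ax": 0, "ay": 0, "az": 0, "tx": 0, "ty": 0, "tz": 1.5, "hand": 1}

```text
time_s: 7.6
tcp_pos: [0.4661, -0.0693, 0.2122]
orientation: [-2.329, -1.737, -0.413]
contact_force: [3.1, -1.7, 4.7]
opening: 0.0008
finger_force: 2.2
```

Call:
apply_moves:
  moves:
    - {"ax": 0, "ay": 0, "az": 0, "tx": 0, "ty": 0, "tz": 1.5, "hand": 1}
    - {"ax": 0, "ay": 0, "az": 0, "tx": 0, "ty": 0, "tz": 1.5, "hand": 1}
    - {"ax": 0, "ay": 0, "az": 0, "tx": 0, "ty": 0, "tz": 1.5, "hand": 1}

```text
time_s: 7.85
tcp_pos: [0.466, -0.0691, 0.2167]
orientation: [-2.328, -1.737, -0.413]
contact_force: [4.9, -0.2, 3.9]
opening: 0.0006
finger_force: 2.5
```

Call:
apply_moves:
  moves:
    - {"ax": 0, "ay": 0, "az": 0, "tx": 0, "ty": 0, "tz": 1.5, "hand": 1}
    - {"ax": 0, "ay": 0, "az": 0, "tx": 0, "ty": 0, "tz": 1.5, "hand": 1}

```text
time_s: 8.02
tcp_pos: [0.466, -0.069, 0.2197]
orientation: [-2.328, -1.737, -0.413]
contact_force: [5.3, 0.1, 6.0]
opening: 0.0006
finger_force: 2.8
```

Call:
apply_moves:
  moves:
    - {"ax": 0, "ay": 0, "az": 0, "tx": 0, "ty": 0, "tz": 1.5, "hand": 1}
    - {"ax": 0, "ay": 0, "az": 0, "tx": 0, "ty": 0, "tz": 1.5, "hand": 1}

```text
time_s: 8.18
tcp_pos: [0.4647, -0.0688, 0.222]
orientation: [-2.326, -1.737, -0.41]
contact_force: [-0.2, 0.4, 0.1]
opening: 0.0007
finger_force: 0.0
```

Call:
apply_moves:
  moves:
    - {"ax": 0, "ay": 0, "az": 0, "tx": 0, "ty": 0, "tz": 3, "hand": 1}
    - {"ax": 0, "ay": 0, "az": 0, "tx": 0, "ty": 0, "tz": 5, "hand": 1}
    - {"ax": 0, "ay": 0, "az": 0, "tx": 0, "ty": -5, "tz": 15, "hand": 1}
    - {"ax": 0, "ay": 0, "az": 0, "tx": 5, "ty": -15, "tz": 25, "hand": 0}
    - {"ax": 0, "ay": 0, "az": 0, "tx": 5, "ty": -20, "tz": 25, "hand": -1}
    - {"ax": 0, "ay": 0, "az": 0, "tx": 5, "ty": -20, "tz": 20, "hand": -1}

```text
time_s: 8.68
tcp_pos: [0.4803, -0.1296, 0.317]
orientation: [-2.327, -1.738, -0.411]
contact_force: [1.7, 0.9, -0.1]
opening: 0.0159
finger_force: 0.0
```

Run:
```python
from h import *
a=optics.capture('wrist'); b=optics.capture('side')
cv2.imwrite('pics/w4.png',np.hstack([a[0:300,150:490],b[50:350,150:550]]))
s=robot.state(); print(s['time_s'],s['contact_force'],s['tcp_pos'],s['opening'])
```

```text
8.7833 [ 0.13671776  0.76749035 -0.39974734] [ 0.48166671 -0.13265119  0.3186174 ] 0.023888689014182122
```

View pics/w4.png

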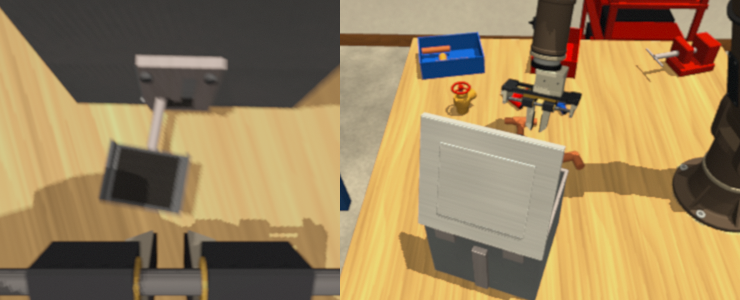

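Lever is hooked: the bar stands aside and the lid is upright. Now to the tee, first hovering over its branch with the tool vertical.

Call:
apply_moves:
  moves:
    - {"ax": -0.8, "ay": 0.24, "az": 0, "tx": 6.3, "ty": -11, "tz": -7.4, "hand": -1}
    - {"ax": -0.8, "ay": 0.24, "az": 0, "tx": 6.3, "ty": -11, "tz": -7.4, "hand": -1}
    - {"ax": -0.8, "ay": 0.24, "az": 0, "tx": 6.3, "ty": -11, "tz": -7.4, "hand": -1}
    - {"ax": -0.8, "ay": 0.24, "az": 0, "tx": 6.3, "ty": -11, "tz": -7.4, "hand": -1}
    - {"ax": 0, "ay": 0, "az": 0.69, "tx": 6.3, "ty": -11, "tz": -7.4, "hand": -1}
    - {"ax": 0, "ay": 0, "az": 0.69, "tx": 6.3, "ty": -11, "tz": -7.4, "hand": -1}
    - {"ax": 0, "ay": 0, "az": 0.69, "tx": 6.3, "ty": -11, "tz": -7.4, "hand": -1}
    - {"ax": 0, "ay": 0, "az": 0.69, "tx": 6.3, "ty": -11, "tz": -7.4, "hand": -1}
    - {"ax": 0, "ay": 0, "az": 0, "tx": 0, "ty": 0, "tz": 0, "hand": -1}

```text
time_s: 9.53
tcp_pos: [0.5308, -0.2183, 0.2545]
orientation: [-2.217, -2.224, 0.003]
contact_force: [-0.5, 0.6, 2.0]
opening: 0.0843
finger_force: 0.0
```

Run:
```python
from h import *
s=robot.state(); KT=cam('wrist'); a=optics.capture('wrist')
T=R.from_rotvec(s['orientation']).as_matrix(); print(s['time_s'],s['tcp_pos'],T.round(3).tolist(),s['opening'])
for t in('tee_branch','tee_mid'):
  for r in optics.trace(t,'wrist'): print(t,r['confidence'],r['pixel'],ray(KT,r['pixel'],.0135))
b=optics.capture('top')
cv2.imwrite('pics/w5.png',np.hstack([a[100:400,160:480],b[50:350,150:550]]))
```

```text
9.5333 [ 0.53079877 -0.21826745  0.25453536] [[-0.003, 1.0, -0.002], [1.0, 0.003, -0.0], [-0.0, -0.002, -1.0]] 0.08427232508338314
tee_branch 0.92 [324.3, 249.2] [ 0.53443139 -0.25112295  0.0135    ]
tee_mid 0.76 [325.4, 250.3] [ 0.53533594 -0.25210634  0.0135    ]
```

View pics/w5.png

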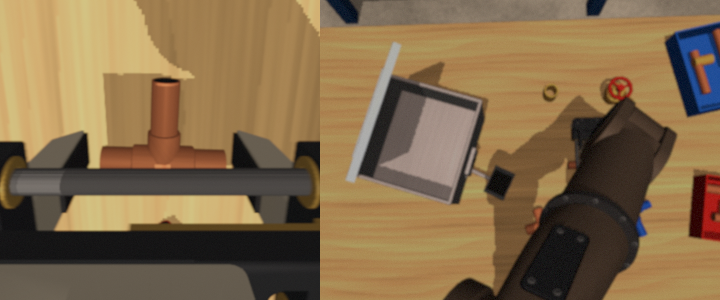

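The copper tee's branch lies between the fingers (crop col 165, rows 80–135), and the lid still stands open. Descending and gripping.

Call:
apply_moves:
  moves:
    - {"ax": 0, "ay": 0, "az": 0, "tx": 1.2, "ty": -1.2, "tz": -16, "hand": -1}
    - {"ax": 0, "ay": 0, "az": 0, "tx": 1.2, "ty": -1.2, "tz": -20, "hand": -1}
    - {"ax": 0, "ay": 0, "az": 0, "tx": 0, "ty": 0, "tz": -18, "hand": -1}
    - {"ax": 0, "ay": 0, "az": 0, "tx": 0, "ty": 0, "tz": -12, "hand": -1}
    - {"ax": 0, "ay": 0, "az": 0, "tx": 0, "ty": 0, "tz": -5, "hand": -1}
    - {"ax": 0, "ay": 0, "az": 0, "tx": 0, "ty": 0, "tz": 0, "hand": 1}
    - {"ax": 0, "ay": 0, "az": 0, "tx": 0, "ty": 0, "tz": 0, "hand": 1}
    - {"ax": 0, "ay": 0, "az": 0, "tx": 0, "ty": 0, "tz": 0, "hand": 1}
    - {"ax": 0, "ay": 0, "az": 0, "tx": 0, "ty": 0, "tz": 0, "hand": 1}
    - {"ax": 0, "ay": 0, "az": 0, "tx": 0, "ty": 0, "tz": 0, "hand": 1}
    - {"ax": 0, "ay": 0, "az": 0, "tx": 0, "ty": 0, "tz": 0, "hand": 1}
    - {"ax": 0, "ay": 0, "az": 0, "tx": 0, "ty": 0, "tz": 0, "hand": 1}

```text
time_s: 10.73
tcp_pos: [0.5336, -0.2196, 0.1856]
orientation: [2.221, 2.222, 0.001]
contact_force: [-0.2, 0.1, 0.1]
opening: 0.0497
finger_force: 0.0
```

Call:
apply_moves:
  moves:
    - {"ax": 0, "ay": 0, "az": 0, "tx": 0, "ty": 0, "tz": -4, "hand": 1}
    - {"ax": 0, "ay": 0, "az": 0, "tx": 0, "ty": 0, "tz": 0, "hand": 1}
    - {"ax": 0, "ay": 0, "az": 0, "tx": 0, "ty": 0, "tz": 0, "hand": 1}
    - {"ax": 0, "ay": 0, "az": 0, "tx": 0, "ty": 0, "tz": 0, "hand": 1}
    - {"ax": 0, "ay": 0, "az": 0, "tx": 0, "ty": 0, "tz": 0, "hand": 1}
    - {"ax": 0, "ay": 0, "az": 0, "tx": 0, "ty": 0, "tz": 0, "hand": 1}
    - {"ax": 0, "ay": 0, "az": 0, "tx": 0, "ty": 0, "tz": 0, "hand": 1}
    - {"ax": 0, "ay": 0, "az": 0, "tx": 0, "ty": 0, "tz": 0, "hand": 1}

```text
time_s: 11.4
tcp_pos: [0.5335, -0.2196, 0.1812]
orientation: [-2.221, -2.222, 0.0]
contact_force: [0.1, -0.8, -1.4]
opening: 0.0213
finger_force: 29.9
```

Run:
```python
from h import *
KT=cam('top'); a=np.radians(73.2); xb=np.array([np.cos(a),np.sin(a),0]); yb=np.array([-np.sin(a),np.cos(a),0]); o=np.array([.583,.164,0])
for th in (1.0,1.15,1.3,1.45,1.6):
    P=[o+xb*(.112-.228*np.cos(th))+yb*s*.125+np.array([0,0,.2+.228*np.sin(th)]) for s in(-1,1)]
    print(th,proj(KT,P).round(0).tolist())
print('rim',proj(KT,[o+xb*i*.11+yb*j*.12+[0,0,.2] for i,j in((-1,-1),(-1,1),(1,1),(1,-1))]).round(0).tolist())
```

```text
1.0 [[254.0, 106.0], [212.0, 242.0]]
1.15 [[236.0, 99.0], [192.0, 237.0]]
1.3 [[217.0, 91.0], [171.0, 231.0]]
1.45 [[197.0, 85.0], [150.0, 226.0]]
1.6 [[178.0, 80.0], [130.0, 220.0]]
rim [[311.0, 151.0], [282.0, 255.0], [186.0, 228.0], [218.0, 126.0]]
```

Call:
apply_moves:
  moves:
    - {"ax": 0, "ay": 0, "az": -0.7, "tx": 0, "ty": 0, "tz": 32, "hand": 1}
    - {"ax": 0, "ay": 0, "az": -0.7, "tx": 0, "ty": 0, "tz": 36, "hand": 1}
    - {"ax": 0, "ay": 0, "az": -0.7, "tx": 0, "ty": 0, "tz": 36, "hand": 1}
    - {"ax": 0, "ay": 0, "az": -0.7, "tx": 0, "ty": 0, "tz": 36, "hand": 1}
    - {"ax": 0, "ay": 0, "az": 0, "tx": 3, "ty": 20, "tz": 30, "hand": 1}
    - {"ax": 0, "ay": 0, "az": 0, "tx": 3, "ty": 20, "tz": 30, "hand": 1}
    - {"ax": 0.8, "ay": -0.24, "az": 0, "tx": 3, "ty": 25, "tz": 25, "hand": 1}
    - {"ax": 0.8, "ay": -0.24, "az": 0, "tx": 3, "ty": 30, "tz": 20, "hand": 1}
    - {"ax": 0.8, "ay": -0.24, "az": 0, "tx": 3, "ty": 30, "tz": 14, "hand": 1}
    - {"ax": 0.8, "ay": -0.24, "az": 0, "tx": 3, "ty": 35, "tz": 0, "hand": 1}

```text
time_s: 12.23
tcp_pos: [0.552, -0.0596, 0.4438]
orientation: [-2.331, -1.731, -0.422]
contact_force: [1.5, -0.6, -1.8]
opening: 0.0208
finger_force: 29.9
```

Call:
apply_moves:
  moves:
    - {"ax": 0, "ay": 0, "az": 0, "tx": 2, "ty": 34, "tz": 0, "hand": 1}
    - {"ax": 0, "ay": 0, "az": 0, "tx": 1, "ty": 34, "tz": 0, "hand": 1}
    - {"ax": 0, "ay": 0, "az": 0, "tx": 1, "ty": 34, "tz": 0, "hand": 1}
    - {"ax": 0, "ay": 0, "az": 0, "tx": 0, "ty": 25, "tz": 0, "hand": 1}
    - {"ax": 0, "ay": 0, "az": 0, "tx": 0, "ty": 0, "tz": 0, "hand": 1}

```text
time_s: 12.65
tcp_pos: [0.5549, 0.074, 0.4397]
orientation: [-2.321, -1.739, -0.41]
contact_force: [-0.0, 0.4, -3.0]
opening: 0.0211
finger_force: 29.9
```

Run:
```python
from h import *
s=robot.state(); KT=cam('wrist'); a=optics.capture('wrist')
T=R.from_rotvec(s['orientation']).as_matrix(); tip=s['tcp_pos']+T[:,2]*.178; print(s['time_s'],s['tcp_pos'],T.round(3).tolist(),s['opening'],s['finger_force'])
o=np.array([.583,.164,0]); d=tip-o; t=np.radians(73.2); print('tip in bin',d@[np.cos(t),np.sin(t),0],d@[-np.sin(t),np.cos(t),0],tip[2])
b=optics.capture('side')
cv2.imwrite('pics/w6.png',np.hstack([a[0:400,100:540],b[50:350,150:510] if 0 else b[0:400,150:500]]))
```

```text
12.65 [0.55486319 0.07401736 0.43969039] [[0.264, 0.96, 0.094], [0.901, -0.28, 0.332], [0.345, -0.003, -0.939]] 0.02111022789754225 29.935550093650818
tip in bin -0.03294576711372321 0.001964298074677898 0.27259249850955347
```

View pics/w6.png

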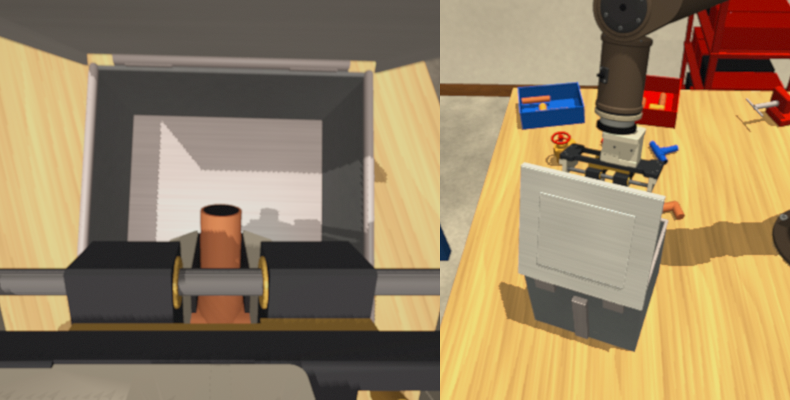

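Wrist view: the tee's branch is held over the mouth, with the back rim corners at full px (190,60) and (475,68). I'll check the alignment from those.

Run:
```python
from h import *
KT=cam('wrist'); s=robot.state(); T=R.from_rotvec(s['orientation']).as_matrix(); tip=s['tcp_pos']+T[:,2]*.178
l=ray(KT,(190,58),.2); r=ray(KT,(475,66),.2); d=l-r; print(l,r,np.linalg.norm(d),np.degrees(np.arctan2(d[1],d[0])))
yb=d/np.linalg.norm(d); xb=np.array([yb[1],-yb[0],0]); o=(l+r)/2-.11*xb; print('origin',o,'tip in bin',(tip-o)@xb,(tip-o)@yb)
```

```text
[0.51037704 0.30662333 0.2       ] [0.74316134 0.22948117 0.2       ] 0.24523345439803151 161.6653690437447
origin [0.5921669  0.16363634 0.2       ] tip in bin -0.04088899019731383 0.00720007677230807
```

Call:
apply_moves:
  moves:
    - {"ax": 0, "ay": 0, "az": 0, "tx": 3, "ty": 2, "tz": -10, "hand": 1}
    - {"ax": 0, "ay": 0, "az": 0, "tx": 3, "ty": 2, "tz": -18, "hand": 1}
    - {"ax": 0, "ay": 0, "az": 0, "tx": 0, "ty": 0, "tz": -22, "hand": 1}
    - {"ax": 0, "ay": 0, "az": 0, "tx": 0, "ty": 0, "tz": -22, "hand": 1}
    - {"ax": 0, "ay": 0, "az": 0, "tx": 0, "ty": 0, "tz": -20, "hand": 1}
    - {"ax": 0, "ay": 0, "az": 0, "tx": 0, "ty": 0, "tz": -18, "hand": 1}
    - {"ax": 0, "ay": 0, "az": 0, "tx": 0, "ty": 0, "tz": -12, "hand": 1}
    - {"ax": 0, "ay": 0, "az": 0, "tx": 0, "ty": 0, "tz": -8, "hand": 1}
    - {"ax": 0, "ay": 0, "az": 0, "tx": 0, "ty": 0, "tz": 0, "hand": 1}

```text
time_s: 13.5
tcp_pos: [0.5612, 0.0706, 0.3086]
orientation: [-2.333, -1.73, -0.408]
contact_force: [-0.1, 0.4, -1.1]
opening: 0.021
finger_force: 29.9
```

Call:
apply_moves:
  moves:
    - {"ax": 0, "ay": 0, "az": 0, "tx": 2, "ty": 5, "tz": 0, "hand": 1}
    - {"ax": 0, "ay": 0, "az": 0, "tx": 1, "ty": 5, "tz": 0, "hand": 1}
    - {"ax": 0, "ay": 0, "az": 0, "tx": 0, "ty": 0, "tz": 0, "hand": 1}

```text
time_s: 13.75
tcp_pos: [0.5652, 0.083, 0.3113]
orientation: [-2.329, -1.734, -0.414]
contact_force: [0.2, -0.4, -0.8]
opening: 0.0209
finger_force: 29.9
```

Call:
apply_moves:
  moves:
    - {"ax": 0, "ay": 0, "az": 0, "tx": 0, "ty": 0, "tz": 0, "hand": -0.2}
    - {"ax": 0, "ay": 0, "az": 0, "tx": 0, "ty": 0, "tz": 0, "hand": -0.2}
    - {"ax": 0, "ay": 0, "az": 0, "tx": 0, "ty": 0, "tz": 0, "hand": -0.2}
    - {"ax": 0, "ay": 0, "az": 0, "tx": 0, "ty": 0, "tz": 0, "hand": -0.2}
    - {"ax": 0, "ay": 0, "az": 0, "tx": 0, "ty": 0, "tz": 0, "hand": -0.2}
    - {"ax": 0, "ay": 0, "az": 0, "tx": 0, "ty": 0, "tz": 0, "hand": -0.2}
    - {"ax": 0, "ay": 0, "az": 0, "tx": 0, "ty": 0, "tz": 15, "hand": -0.2}
    - {"ax": 0, "ay": 0, "az": 0, "tx": 0, "ty": 0, "tz": 30, "hand": -0.2}
    - {"ax": 0, "ay": 0, "az": 0, "tx": 0, "ty": 0, "tz": 40, "hand": 1}
    - {"ax": 0, "ay": 0, "az": 0, "tx": 0, "ty": 0, "tz": 40, "hand": 1}

```text
time_s: 14.58
tcp_pos: [0.5641, 0.0812, 0.436]
orientation: [-2.332, -1.731, -0.408]
contact_force: [0.9, 1.1, 0.0]
opening: 0.046
finger_force: 0.0
```

Run:
```python
from h import *
s=robot.state(); KT=cam('wrist'); a=optics.capture('wrist'); cv2.imwrite('pics/w7.png',a)
print(s['time_s'],s['tcp_pos'],s['opening'],s['contact_force'])
for t in('tee_mid','lid'):
  for r in optics.trace(t,'wrist'): print(t,r['confidence'],r['pixel'],ray(KT,r['pixel'],.1),r['region'].sum())
optics.capture('top')
for t in('tee_mid','pedal_pad','lid'):
  for r in optics.trace(t,'top'): print(t,r['confidence'],r['pixel'],ray(cam('top'),r['pixel'],.1 if t!='pedal_pad' else .05),r['region'].sum())
```

```text
14.5833 [0.564096   0.0811708  0.43602775] 0.04596239761038917 [0.87700537 1.12542332 0.04789473]
tee_mid 0.69 [320.7, 249.5] [0.57712605 0.12045071 0.1       ] 2521
lid 0.79 [333.4, 30.7] [0.66742856 0.36517623 0.1       ] 40406
tee_mid 0.76 [468.9, 208.2] [ 0.53718304 -0.35248561  0.1       ] 568
tee_mid 0.62 [466.5, 263.2] [ 0.40541209 -0.33690774  0.1       ] 598
tee_mid 0.26 [205.8, 162.0] [0.6711908  0.29223095 0.1       ] 1431
lid 0.89 [200.7, 163.8] [0.66696379 0.30498669 0.1       ] 1428
```

The tee is in the bin, with its centre seen near (0.577, 0.120). Now back over the hooked pad with the gripper shut.

Call:
apply_moves:
  moves:
    - {"ax": 0, "ay": 0, "az": 0, "tx": -15.5, "ty": -25.3, "tz": 0, "hand": 1}
    - {"ax": 0, "ay": 0, "az": 0, "tx": -15.5, "ty": -25.3, "tz": 0, "hand": 1}
    - {"ax": 0, "ay": 0, "az": 0, "tx": -15.5, "ty": -25.3, "tz": 0, "hand": 1}
    - {"ax": 0, "ay": 0, "az": 0, "tx": -15.5, "ty": -25.3, "tz": 0, "hand": 1}
    - {"ax": 0, "ay": 0, "az": 0, "tx": -15.5, "ty": -25.3, "tz": 0, "hand": 1}
    - {"ax": 0, "ay": 0, "az": 0, "tx": -15.5, "ty": -25.3, "tz": 0, "hand": 1}
    - {"ax": 0, "ay": 0, "az": 0, "tx": 0, "ty": 0, "tz": -30, "hand": 1}
    - {"ax": 0, "ay": 0, "az": 0, "tx": 0, "ty": 0, "tz": -35, "hand": 1}
    - {"ax": 0, "ay": 0, "az": 0, "tx": 0, "ty": 0, "tz": -35, "hand": 1}
    - {"ax": 0, "ay": 0, "az": 0, "tx": 0, "ty": 0, "tz": -30, "hand": 1}
    - {"ax": 0, "ay": 0, "az": 0, "tx": 0, "ty": 0, "tz": -16, "hand": 1}
    - {"ax": 0, "ay": 0, "az": 0, "tx": 0, "ty": 0, "tz": 0, "hand": 1}

```text
time_s: 15.93
tcp_pos: [0.4697, -0.07, 0.2852]
orientation: [-2.33, -1.728, -0.401]
contact_force: [-0.3, -0.4, 0.5]
opening: 0.0004
finger_force: 0.0
```

Run:
```python
from h import *
s=robot.state(); a=optics.capture('wrist')
print(s['time_s'],s['tcp_pos'],s['orientation'],s['opening'],s['contact_force'])
cv2.imwrite('pics/w8.png',cv2.resize(a[80:260,220:460],None,fx=2.5,fy=2.5,interpolation=cv2.INTER_CUBIC))
```

```text
15.9333 [ 0.46971821 -0.06995835  0.28515183] [-2.33022088 -1.72793676 -0.40137526] 0.000429178825546661 [-0.29623628 -0.4257391   0.50988014]
```

View pics/w8.png

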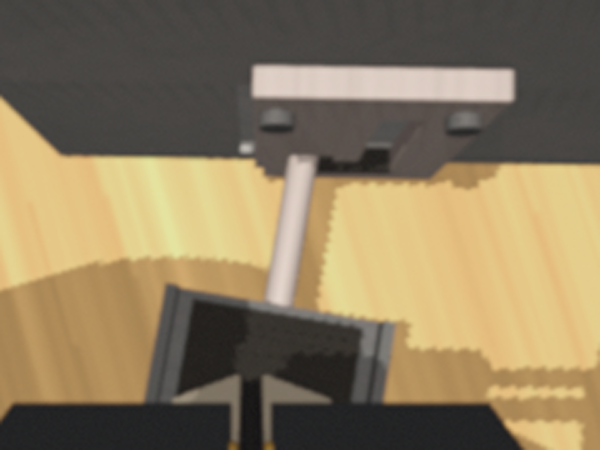

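The pad is under the fingers (pad centre about crop col 265, fingers at 250) and still hooked. No more pictures after this one. Pressing down gently.

Call:
apply_moves:
  moves:
    - {"ax": 0, "ay": 0, "az": 0, "tx": 2, "ty": -0.6, "tz": -15, "hand": 1}
    - {"ax": 0, "ay": 0, "az": 0, "tx": 2, "ty": -0.6, "tz": -20, "hand": 1}
    - {"ax": 0, "ay": 0, "az": 0, "tx": 0, "ty": 0, "tz": -15, "hand": 1}
    - {"ax": 0, "ay": 0, "az": 0, "tx": 0, "ty": 0, "tz": -7, "hand": 1}
    - {"ax": 0, "ay": 0, "az": 0, "tx": 0, "ty": 0, "tz": -2, "hand": 1}
    - {"ax": 0, "ay": 0, "az": 0, "tx": 0, "ty": 0, "tz": -2, "hand": 1}
    - {"ax": 0, "ay": 0, "az": 0, "tx": 0, "ty": 0, "tz": -2, "hand": 1}
    - {"ax": 0, "ay": 0, "az": 0, "tx": 0, "ty": 0, "tz": 0, "hand": 1}

```text
time_s: 16.65
tcp_pos: [0.4758, -0.0716, 0.2268]
orientation: [-2.331, -1.733, -0.413]
contact_force: [0.4, -0.5, 0.5]
opening: 0.0001
finger_force: 0.0
```

Call:
apply_moves:
  moves:
    - {"ax": 0, "ay": 0, "az": 0, "tx": 0, "ty": 0, "tz": -2, "hand": 1}
    - {"ax": 0, "ay": 0, "az": 0, "tx": 0, "ty": 0, "tz": -2, "hand": 1}
    - {"ax": 0, "ay": 0, "az": 0, "tx": 0, "ty": 0, "tz": -2, "hand": 1}
    - {"ax": 0, "ay": 0, "az": 0, "tx": 0, "ty": 0, "tz": -2, "hand": 1}

```text
time_s: 16.98
tcp_pos: [0.4761, -0.0718, 0.2186]
orientation: [-2.332, -1.732, -0.414]
contact_force: [0.5, -1.5, 8.4]
opening: 0.0005
finger_force: 4.0
```

Call:
apply_moves:
  moves:
    - {"ax": 0, "ay": 0, "az": 0, "tx": 0, "ty": 0, "tz": -2, "hand": 1}
    - {"ax": 0, "ay": 0, "az": 0, "tx": 0, "ty": 0, "tz": -2, "hand": 1}

```text
time_s: 17.15
tcp_pos: [0.4764, -0.0721, 0.2148]
orientation: [-2.333, -1.733, -0.414]
contact_force: [0.0, -2.3, 6.5]
opening: 0.0004
finger_force: 3.6
```

Call:
apply_moves:
  moves:
    - {"ax": 0, "ay": 0, "az": 0, "tx": 0, "ty": 0, "tz": -2, "hand": 1}
    - {"ax": 0, "ay": 0, "az": 0, "tx": 0, "ty": 0, "tz": -2, "hand": 1}
    - {"ax": 0, "ay": 0, "az": 0, "tx": 0, "ty": 0, "tz": -2, "hand": 1}

```text
time_s: 17.4
tcp_pos: [0.4763, -0.0723, 0.2087]
orientation: [-2.333, -1.732, -0.414]
contact_force: [0.5, -3.3, 6.9]
opening: 0.0004
finger_force: 2.9
```

Call:
apply_moves:
  moves:
    - {"ax": 0, "ay": 0, "az": 0, "tx": 0, "ty": 0, "tz": -1, "hand": 1}
    - {"ax": 0, "ay": 0, "az": 0, "tx": 0, "ty": 0, "tz": -1, "hand": 1}

```text
time_s: 17.57
tcp_pos: [0.4761, -0.0721, 0.2065]
orientation: [-2.333, -1.732, -0.413]
contact_force: [0.6, -1.8, 4.9]
opening: 0.0006
finger_force: 2.5
```

Call:
apply_moves:
  moves:
    - {"ax": 0, "ay": 0, "az": 0, "tx": 0, "ty": 0, "tz": -0.6, "hand": 1}

```text
time_s: 17.65
tcp_pos: [0.476, -0.0721, 0.2059]
orientation: [-2.333, -1.732, -0.413]
contact_force: [0.5, -2.5, 7.3]
opening: 0.0006
finger_force: 3.6
```

Call:
apply_moves:
  moves:
    - {"ax": 0, "ay": 0, "az": 0, "tx": 0, "ty": 0, "tz": -0.6, "hand": 1}

```text
time_s: 17.73
tcp_pos: [0.4761, -0.0721, 0.2055]
orientation: [-2.333, -1.732, -0.413]
contact_force: [-0.6, -3.8, 10.6]
opening: 0.0002
finger_force: 5.4
```

Call:
apply_moves:
  moves:
    - {"ax": 0, "ay": 0, "az": 0, "tx": 3.7, "ty": -1.6, "tz": 0, "hand": 1}
    - {"ax": 0, "ay": 0, "az": 0, "tx": 3.7, "ty": -1.6, "tz": 0, "hand": 1}
    - {"ax": 0, "ay": 0, "az": 0, "tx": 3.8, "ty": -1.5, "tz": 0, "hand": 1}
    - {"ax": 0, "ay": 0, "az": 0, "tx": 3.8, "ty": -1.5, "tz": 0, "hand": 1}
    - {"ax": 0, "ay": 0, "az": 0, "tx": 3.8, "ty": -1.4, "tz": 0, "hand": 1}

```text
time_s: 18.15
tcp_pos: [0.4931, -0.0793, 0.2051]
orientation: [-2.33, -1.73, -0.41]
contact_force: [-8.1, -2.6, 14.0]
opening: 0.0005
finger_force: 6.8
```

Call:
apply_moves:
  moves:
    - {"ax": 0, "ay": 0, "az": 0, "tx": 3.8, "ty": -1.3, "tz": 0, "hand": 1}
    - {"ax": 0, "ay": 0, "az": 0, "tx": 3.8, "ty": -1.3, "tz": 0, "hand": 1}
    - {"ax": 0, "ay": 0, "az": 0, "tx": 3.8, "ty": -1.2, "tz": 0, "hand": 1}
    - {"ax": 0, "ay": 0, "az": 0, "tx": 3.8, "ty": -1.2, "tz": 0, "hand": 1}

```text
time_s: 18.48
tcp_pos: [0.5081, -0.0844, 0.2051]
orientation: [-2.33, -1.73, -0.409]
contact_force: [-9.5, -3.1, 14.2]
opening: 0.0006
finger_force: 7.3
```

```bash
cat > sway.py <<'E'
from h import *
s=robot.state(); optics.capture('wrist')
for r in optics.trace('pedal_pad','wrist')[:1]:
    g=r['region']; ys,xs=np.nonzero(g); print(s['time_s'],r['confidence'],r['pixel'],xs.min(),xs.max(),ys.min(),ys.max())
    top=[(x,np.nonzero(g[:,x])[0].min()) for x in range(xs.min()+3,xs.max()-3,3)]; print(top)
    for y in range(ys.min(),ys.max(),8): q=np.nonzero(g[y])[0]; print(y,q.min() if len(q) else None,q.max() if len(q) else None)
E
python3 sway.py
```

```text
18.4833 0.65 [312.8, 208.3] 245 376 69 240
[(248, np.int64(196)), (251, np.int64(195)), (254, np.int64(195)), (257, np.int64(196)), (260, np.int64(197)), (263, np.int64(197)), (266, np.int64(197)), (269, np.int64(197)), (272, np.int64(197)), (275, np.int64(196)), (278, np.int64(196)), (281, np.int64(196)), (284, np.int64(197)), (287, np.int64(197)), (290, np.int64(198)), (293, np.int64(198)), (296, np.int64(198)), (299, np.int64(197)), (302, np.int64(197)), (305, np.int64(192)), (308, np.int64(144)), (311, np.int64(72)), (314, np.int64(70)), (317, np.int64(69)), (320, np.int64(69)), (323, np.int64(70)), (326, np.int64(199)), (329, np.int64(200)), (332, np.int64(200)), (335, np.int64(200)), (338, np.int64(200)), (341, np.int64(200)), (344, np.int64(200)), (347, np.int64(199)), (350, np.int64(199)), (353, np.int64(200)), (356, np.int64(200)), (359, np.int64(200)), (362, np.int64(201)), (365, np.int64(201)), (368, np.int64(201)), (371, np.int64(201))]
69 315 321
77 311 324
85 312 324
93 312 324
101 312 324
109 311 324
117 309 323
125 309 322
133 309 322
141 309 323
149 307 322
157 307 321
165 308 321
173 308 320
181 307 320
189 306 320
197 248 320
205 247 376
213 246 376
221 247 375
229 245 375
237 245 375
```

Call:
apply_moves:
  moves:
    - {"ax": 0, "ay": 0, "az": 0, "tx": 3, "ty": -0.9, "tz": 0.2, "hand": 1}
    - {"ax": 0, "ay": 0, "az": 0, "tx": 3, "ty": -0.9, "tz": 0, "hand": 1}
    - {"ax": 0, "ay": 0, "az": 0, "tx": 3, "ty": -0.9, "tz": 0, "hand": 1}

```text
time_s: 18.83
tcp_pos: [0.5171, -0.0868, 0.2053]
orientation: [-2.329, -1.73, -0.409]
contact_force: [-9.9, -0.7, 13.6]
opening: 0.0007
finger_force: 6.8
```

```bash
python3 sway.py | cut -c1-1400 | tr -d '\n' | sed 's/np.int64//g'; python3 -c "
from h import *;s=robot.state();print(s['contact_force'])"
```

```text
18.8333 0.78 [309.8, 209.3] 242 373 70 240[(245, (197)), (248, (197)), (251, (198)), (254, (198)), (257, (198)), (260, (198)), (263, (198)), (266, (198)), (269, (198)), (272, (198)), (275, (198)), (278, (198)), (281, (198)), (284, (198)), (287, (198)), (290, (198)), (293, (199)), (296, (199)), (299, (199)), (302, (116)), (305, (70)), (308, (70)), (311, (70)), (314, (70)), (317, (89)), (320, (199)), (323, (199)), (326, (199)), (329, (199)), (332, (199)), (335, (199)), (338, (199)), (341, (199)), (344, (199)), (347, (199)), (350, (199)), (353, (199)), (356, (199)), (359, (199)), (362, (199)), (365, (199)), (368, (199))]70 303 31678 303 31686 303 31694 303 317102 303 317110 303 317118 302 317126 302 317134 302 317142 302 317150 302 317158 302 317166 302 317174 302 317182 301 316190 301 316198 243 318206 242 372214 242 372222 242 372230 242 372238 242 372[-6.60704177 -2.02634673 12.78708949]
```

Call:
apply_moves:
  moves:
    - {"ax": 0, "ay": 0, "az": 0, "tx": 0, "ty": 0, "tz": 1, "hand": 1}
    - {"ax": 0, "ay": 0, "az": 0, "tx": 0, "ty": 0, "tz": 1.5, "hand": 1}
    - {"ax": 0, "ay": 0, "az": 0, "tx": 0, "ty": 0.1, "tz": 2, "hand": 1}
    - {"ax": 0, "ay": 0, "az": 0, "tx": 0, "ty": 0.2, "tz": 2, "hand": 1}
    - {"ax": 0, "ay": 0, "az": 0, "tx": 0, "ty": 0.2, "tz": 2, "hand": 1}
    - {"ax": 0, "ay": 0, "az": 0, "tx": 0, "ty": 0.2, "tz": 2, "hand": 1}
    - {"ax": 0, "ay": 0, "az": 0, "tx": 0, "ty": 0.2, "tz": 2, "hand": 1}

```text
time_s: 19.52
tcp_pos: [0.5182, -0.0861, 0.218]
orientation: [-2.331, -1.732, -0.411]
contact_force: [-3.6, -1.6, 6.9]
opening: 0.0005
finger_force: 3.6
```

Call:
apply_moves:
  moves:
    - {"ax": 0, "ay": 0, "az": 0, "tx": 0, "ty": 0.2, "tz": 2, "hand": 1}
    - {"ax": 0, "ay": 0, "az": 0, "tx": 0, "ty": 0.2, "tz": 2, "hand": 1}
    - {"ax": 0, "ay": 0, "az": 0, "tx": 0, "ty": 0.2, "tz": 2, "hand": 1}
    - {"ax": 0, "ay": 0, "az": 0, "tx": 0, "ty": 0.2, "tz": 2, "hand": 1}
    - {"ax": 0, "ay": 0, "az": 0, "tx": 0, "ty": 0.2, "tz": 2, "hand": 1}

```text
time_s: 19.93
tcp_pos: [0.5183, -0.0853, 0.2282]
orientation: [-2.332, -1.732, -0.412]
contact_force: [-5.1, -2.3, 10.0]
opening: 0.0006
finger_force: 4.6
```

Call:
apply_moves:
  moves:
    - {"ax": 0, "ay": 0, "az": 0, "tx": 0, "ty": 0.2, "tz": 2, "hand": 1}
    - {"ax": 0, "ay": 0, "az": 0, "tx": 0, "ty": 0.2, "tz": 2, "hand": 1}
    - {"ax": 0, "ay": 0, "az": 0, "tx": 0, "ty": 0.2, "tz": 2, "hand": 1}
    - {"ax": 0, "ay": 0, "az": 0, "tx": 0, "ty": 0.2, "tz": 2, "hand": 1}
    - {"ax": 0, "ay": 0, "az": 0, "tx": 0, "ty": 0.2, "tz": 2, "hand": 1}
    - {"ax": 0, "ay": 0, "az": 0, "tx": 0, "ty": 0.2, "tz": 2, "hand": 1}
    - {"ax": 0, "ay": 0, "az": 0, "tx": 0, "ty": 0.2, "tz": 2, "hand": 1}

```text
time_s: 20.52
tcp_pos: [0.5186, -0.0836, 0.2426]
orientation: [-2.331, -1.732, -0.413]
contact_force: [-4.0, -0.5, 11.5]
opening: 0.0002
finger_force: 5.6
```

Call:
apply_moves:
  moves:
    - {"ax": 0, "ay": 0, "az": 0, "tx": 0, "ty": 0.2, "tz": 1.5, "hand": 1}
    - {"ax": 0, "ay": 0, "az": 0, "tx": 0, "ty": 0.2, "tz": 1.5, "hand": 1}
    - {"ax": 0, "ay": 0, "az": 0, "tx": 0, "ty": 0.2, "tz": 1.5, "hand": 1}
    - {"ax": 0, "ay": 0, "az": 0, "tx": 0, "ty": 0.2, "tz": 1.5, "hand": 1}
    - {"ax": 0, "ay": 0, "az": 0, "tx": 0, "ty": 0.2, "tz": 1.5, "hand": 1}
    - {"ax": 0, "ay": 0, "az": 0, "tx": 0, "ty": 0.2, "tz": 1.5, "hand": 1}

```text
time_s: 21.02
tcp_pos: [0.5188, -0.0822, 0.2517]
orientation: [-2.331, -1.732, -0.414]
contact_force: [-3.0, 0.1, 12.1]
opening: 0.0011
finger_force: 5.9
```

Call:
apply_moves:
  moves:
    - {"ax": 0, "ay": 0, "az": 0, "tx": 0, "ty": 0.2, "tz": 1.5, "hand": 1}
    - {"ax": 0, "ay": 0, "az": 0, "tx": 0, "ty": 0.2, "tz": 1.5, "hand": 1}
    - {"ax": 0, "ay": 0, "az": 0, "tx": 0, "ty": 0.2, "tz": 1.5, "hand": 1}
    - {"ax": 0, "ay": 0, "az": 0, "tx": 0, "ty": 0.2, "tz": 1.5, "hand": 1}
    - {"ax": 0, "ay": 0, "az": 0, "tx": 0, "ty": 0, "tz": 1.5, "hand": 1}
    - {"ax": 0, "ay": 0, "az": 0, "tx": 0, "ty": 0, "tz": 1.5, "hand": 1}

```text
time_s: 21.52
tcp_pos: [0.5187, -0.0808, 0.2602]
orientation: [-2.329, -1.733, -0.413]
contact_force: [0.4, 0.2, 1.0]
opening: 0.0005
finger_force: 0.6
```

Force has faded near the top, so I'll finish easing up and then retreat clear.

Call:
apply_moves:
  moves:
    - {"ax": 0, "ay": 0, "az": 0, "tx": 0, "ty": 0, "tz": 1.5, "hand": 1}
    - {"ax": 0, "ay": 0, "az": 0, "tx": 0, "ty": 0, "tz": 1.5, "hand": 1}
    - {"ax": 0, "ay": 0, "az": 0, "tx": 0, "ty": 0, "tz": 3, "hand": 1}
    - {"ax": 0, "ay": 0, "az": 0, "tx": 0, "ty": 0, "tz": 5, "hand": 1}
    - {"ax": 0, "ay": 0, "az": 0, "tx": 0, "ty": -5, "tz": 15, "hand": 1}
    - {"ax": 0, "ay": 0, "az": 0, "tx": 0, "ty": -20, "tz": 30, "hand": 1}
    - {"ax": 0, "ay": 0, "az": 0, "tx": 0, "ty": -25, "tz": 30, "hand": 1}
    - {"ax": 0, "ay": 0, "az": 0, "tx": 0, "ty": -25, "tz": 30, "hand": 1}
    - {"ax": 0, "ay": 0, "az": 0, "tx": 0, "ty": 0, "tz": 0, "hand": 1}
    - {"ax": 0, "ay": 0, "az": 0, "tx": 0, "ty": 0, "tz": 0, "hand": 1}

```text
time_s: 22.35
tcp_pos: [0.5187, -0.1585, 0.3777]
orientation: [-2.336, -1.731, -0.416]
contact_force: [0.7, 0.4, -0.7]
opening: 0.0003
finger_force: 0.0
```

Run:
```python
from h import *
s=robot.state(); print(s['time_s'],s['tcp_pos'],s['contact_force'])
b=optics.capture('top'); a0=cv2.imread('pics/top0.png')
for t in('pedal_pad','lid'):
  for r in optics.trace(t,'top'): print(t,r['confidence'],r['pixel'],r['region'].sum())
d=np.abs(b.astype(int)-a0).max(2)>50
print('diff: lid',d[115:262,180:300].mean(),'pedal',d[190:235,300:346].mean(),'coupling',d[130:155,370:392].mean(),'elbow',d[255:285,352:380].mean())
c=optics.capture('side'); c0=cv2.imread('pics/side0.png'); print('side lid diff',(np.abs(c.astype(int)-c0).max(2)>50)[195:300,235:380].mean())
```

```text
22.35 [ 0.51867423 -0.15850772  0.37767384] [ 0.69950711  0.37781657 -0.68471488]
pedal_pad 0.65 [330.2, 214.4] 818
lid 0.91 [249.1, 188.1] 11886
lid 0.24 [255.0, 191.8] 13242
diff: lid 0.0031746031746031746 pedal 0.0 coupling 0.005454545454545455 elbow 0.0
side lid diff 0.037898193760262724
```

The lid and pedal match the starting picture, so the bin is shut and the lever is up.

```bash
python3 -c "
from rig import ticket
print(ticket.close_job())"
```

```text
the job is handed in; nothing more can be done
None
```

The tee is in the bin, the lever is unhooked and back up, the lid was eased shut, and the job is handed in. No verdict came back, and the lever force briefly read 28.7 N vertically (about 30 N in all, right at the limit) when it first met the stop.

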